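Roll the deck roller up to the pointers

TASK

With your fingertips on top of the mower's steel deck roller, roll it along the check plate, without letting it skid, until its axle is in line with the two pointers, and leave it lying there at rest. Touch it only on top: do not pinch it, lift it or shove it from the side, and leave the other things on the bench where they are.

Things in the scene. Friction and masses are not known exactly. Their poses are not given: they have to be found in the camera images.
- roller: Loose dark steel deck roller lying on the check plate: a cylinder 64 mm in diameter, 110 mm long, 0.4 to 0.85 kg, weld seam uppermost at the start. Origin at its centre, on the axle, 32 mm above the plate's top; its top is 76 mm above the bench. y axis along the axle, at the start nearly parallel to the plate's y; z points up at the start and turns with the roller. Let go at rest, it stays put.
- plate: Fixed level steel check plate, 320 mm (x) by 260 mm (y), 12 mm thick; origin at the centre of its underside, on the bench. The roller is rolled along its x axis, +x or -x, whichever leads to the pointers. A fingertip pressed on the roller's top with a few newtons and moved along x rolls it without slip and travels twice as far as the axle, so take several short strokes.
- pointers: Fixed pair of posts on the plate, 44 mm tall, feet 26 by 24 mm, at y = +96 and -96 mm of this frame; at axle height each has a thin brass cone pointing inward, tips at y = +67 and -67 mm. Origin on the plate's top midway between the posts, axes parallel to the plate's. The roller fits between the tips and belongs with its axle on the line between them, 50 to 85 mm from its start.
- t_handle: Black plastic starter T-handle, 100 mm grip 22 mm thick, lying on the plate near its -x end, top 23 mm above the plate; origin under the middle of the grip; a bystander, leave it where it is
- socket: Deep steel socket standing on the plate's corner at +x, +y, 25 mm in diameter and 60 mm tall; origin at the centre of its underside; a bystander, leave it where it is
- valve_cover: Grey painted steel valve cover, 115 by 150 mm flange, 38 mm tall with a 14 mm cap on it, on the bench to the right of the plate; origin at the centre of its underside; a bystander, leave it where it is
- governor_arm: Zinc-plated governor arm, a flat bar 130 mm long, 10 mm tall at its hub, on the bench to the left of the plate; origin at the centre of its underside; a bystander, leave it where it is
- wrench: Steel wrench, 170 mm long, lying on the bench to the right of the plate; origin at the centre of its underside; a bystander, leave it where it is
- spark_plug: Spark plug standing on its base, 24 mm in diameter and 58 mm tall, on the bench to the right and nearer the robot; origin at the centre of its underside; a bystander, leave it where it is
There are look-alikes about, which are no part of the job. Of the things that look like the roller, the smallest one is meant.

How it is judged (in metres and radians):
On the way, in this order (a step that is already met when the one before it is completed fails the run):
1. fingers press on the roller from above (contact force between the fingers and roller above 0.5 N and angle between roller's own z axis and vertical below 0.5 rad), for 0.05 s.
2. the roller has turned by more than 1 rad (angle between roller's own z axis and vertical above 1 rad), for 0.05 s.
At the end, for the whole second after the job is handed in: The roller lies on the plate, at rest, its centre within 10 mm of the line between the pointers and within 20 mm of midway between them, its axle within 0.15 rad of that line, having turned more than 1 rad from its starting position; the bystanders are within 15 mm of where they were (x of roller in the frame of pointers between -0.01 and 0.01 m and y of roller in the frame of pointers between -0.02 and 0.02 m and angle between the y axis of roller and the y axis of pointers, either way round below 0.15 rad and height (world z) of roller between 0.04 and 0.048 m and angle between roller's own z axis and vertical above 1 rad and linear speed of roller below 0.01 m/s and distance of each of t_handle, socket, valve_cover, governor_arm, wrench, spark_plug from where it was at the start of the episode below 0.015 m); the robot touches nothing.
It fails at once if the roller is lifted more than 10 mm off the plate (height (world z) of roller above 0.054 m).
It fails at once if the fingers touch the roller while they reach down beside it (pinching it or shoving its side) (contact force between the fingers and roller above 0.5 N and height (world z) of the grasp point below 0.068 m).
It fails at once if another loose thing is moved more than 15 mm (distance of any of t_handle, socket, valve_cover, governor_arm, wrench, spark_plug from where it was at the start of the episode above 0.015 m).
It also fails if it takes over 45 s, if anything falls off the work surface, if the arm or the gripper's body presses on something with over 40 N, if the wrist force passes 120 N, or if a joint passes its speed limit or range.

ROBOT

A 6-joint arm with a two-finger parallel gripper is mounted at the origin on the work surface. World frame = base frame: x ahead of the robot, y to its left, z up, the work surface at z = 0. Lengths are in m, angles in degrees, forces in N, time in s.
With the tool pointing down it reaches from about 0.25 to 0.725 m from the base axis. Payload 9.7 kg.
Tool frame: the origin (TCP) lies on the centre line of the jaws, within the pads' length; the fingertips stand 17 mm ahead of it and the grasp point (between the pads) lies 2 mm behind it; y points along the fingers, x is the direction in which the jaws open and shut, and the axes are right-handed (so a half turn about y gives the same grasp; the last joint's range is limited). The gripper opens to 85 mm and grips with 20 to 120 N. Pads are 22 mm wide; open, the fingers measure 114 mm over their backs; the gripper's body (76 mm by 85 mm) begins 54 mm behind the grasp point. The pads swing forward as they close: fully open they stand 13 mm farther back than shut.
Start: joints at [-66.864, 4.979, 10.078, 95.1, 0, 90], TCP at [0.216, -0.506, 0.248] pointing down, gripper open.
Joint ranges: [-179.16, 179.16], [-48.56, 103.87], [-65.8, 70.77], [-126.05, 130.52], [-82.76, 87.17], [-180, 180]. Speed limits (degrees/s): [127.2, 127.2, 147.25, 180, 180, 180].

INTERFACE

Orientations are given as a 3x3 rotation matrix whose columns are the frame's x, y, z axes.
In Python, from bench import * gives the robot as it stands.
- The arm moves only by the tool play_rows, never from a script. Its argument "motion" is a list that holds one entry, the list of rows, each a list of 7 numbers: the turn, a rotation vector about the tool's x, y, z in rad, then the shift along the tool's x, y, z in m, then the gripper command: -1 is shut, 1 is fully open, values between are in proportion. In form: [[[ax, ay, az, x, y, z, claw], ...]]. A call has 1 to 12 rows; each row shifts and turns the pose as measured when the row begins, along the tool's axes as they then stand; what a row does not reach is not made up. A row lasts 1/8 s, in which the tool goes at most 62.5 mm and 10.7 degrees, less where a joint would pass 70% of its speed; a pose out of reach is approached as far as the arm can. A call with a gripper value outside its range is refused whole. The fingers move at their own pace and stop on an object; "squeeze" is the grip in N (left out, the last holds). Time passes only in rows, so rows that do not move let the fingers close. It gives the time, the measured TCP pose, the force and the opening at its end, in the units of the state.
- observe(): the state, without advancing time (a new reading comes with each control period).
- capture(name): name is "side" or "top" or "wrist"; returns a dict with "img" (384x512x3 uint8, blue, green, red), "z_map" (384x512 float32, m along the optical axis (not along the pixel's ray), 0 where there is no reading), "K" (3x3 intrinsics, pixels), "D" ([k1, k2, p1, p2, k3] as OpenCV has them; the pictures are not rectified), "cam_to_world" (4x4, takes a point from camera to world coordinates). Camera axes: x right, y up, looking along -z (the intrinsics and any distortion apply to the point x, -y, -z); pixel columns grow to the right and rows downward; lengths in m; the calibration is good to about 2 mm. A picture is of the moment at which its call begins.
- finish_job(): hands the job in, once; it reports no verdict.
The state is a dict: "time_s": time; "q": joint angles; "joint_vel": joint speeds; "joint_torque": joint torques, N m; "eef_pos": TCP position; "ee_rot": TCP orientation; "force": force on the tool from outside, world axes, zero at the start; "wrist_torque": the same for the moment, N m; "opening": finger opening in m.
Only numpy, scipy, OpenCV 4.12 (cv2) and the standard library are available. Lean on these libraries where they do the work, as an engineer would, in place of code of your own. Each camera call takes 0.05 s, during which the arm holds its last target.

## Working session

There is one attempt and no reset: what is moved stays moved. The work goes in short steps, Python scripts to look and compute and a tool call to move; the robot and the scene stay as the last step left them, time stands still between calls to the robot, and variables do not carry over. Pictures are saved under pics/ and viewed, and the job is handed in when it is done.

Besides the shell and the picture viewer there is one more tool, called after ">>>" by a JSON object that holds its "api" and its "payload". play_rows: Moves the arm, as the interface text tells. Its arguments: {"type":"object","properties":{"motion":{"type":"array","items":{"type":"array","items":{"type":"array","items":{"type":"number"}}}},"squeeze":{"type":"number"}},"required":["motion"]}

```bash
ls; mkdir -p pics
python3 - <<'E'
from bench import *
import cv2,numpy as np
s=observe(); print(s)
for n in ["side","top","wrist"]:
    c=capture(n); np.savez(f"c_{n}.npz",**c); cv2.imwrite(f"pics/{n}0.png",c["img"]); print(n,c["K"],c["D"],c["cam_to_world"])
E
```

```text
pics
{'time_s': 0.0, 'q': array([-6.68632175e+01,  5.01174544e+00,  1.00303484e+01,  9.50986166e+01,
        7.65910505e-04,  9.00004827e+01]), 'joint_vel': array([ 0.03108684,  0.00622544, -0.13011028,  0.09919763,  0.01201489,
        0.00622101]), 'joint_torque': array([ 2.56618318e-03, -5.20385563e+01,  4.64808404e+01,  1.63501682e-02,
        1.66265731e-04,  1.77231550e-05]), 'eef_pos': array([ 0.21602591, -0.50555694,  0.24754009]), 'ee_rot': array([[ 3.92919408e-01, -5.36431507e-04,  9.19572755e-01],
       [-9.19571851e-01,  1.28943286e-03,  3.92919774e-01],
       [-1.39650187e-03, -9.99999025e-01,  1.33558813e-05]]), 'force': array([-0.91220577,  0.31279427,  0.94505944]), 'wrist_torque': array([-0.00421064,  0.04273418, -0.00119958]), 'opening': 0.08551961191929958}
side [[384.94820867   0.         255.493559  ]
 [  0.         384.94820867 186.32343101]
 [  0.           0.           1.        ]] [-0.01172237  0.          0.          0.          0.        ] [[ 0.99572142  0.04728865 -0.07938918  0.42451314]
 [-0.09175284  0.60792214 -0.78867743 -0.76960699]
 [ 0.01096695  
[... 298 characters left out ...]
2790581e-01 -1.84626765e-01  3.32243820e-01]
 [-9.99498868e-01  1.16033637e-02  2.94512132e-02 -4.87225489e-04]
 [ 3.10866664e-02  1.84358443e-01  9.82367336e-01  1.08297832e+00]
 [ 0.00000000e+00  0.00000000e+00  0.00000000e+00  1.00000000e+00]]
wrist [[265.29764475   0.         256.69854923]
 [  0.         265.29764475 189.12560827]
 [  0.           0.           1.        ]] [0.0160495 0.        0.        0.        0.       ] [[ 3.92266939e-01  8.86542086e-01  2.45295286e-01  2.79072741e-01]
 [-9.19851202e-01  3.78248885e-01  1.03930492e-01 -4.78651731e-01]
 [-6.43913714e-04 -2.66403660e-01  9.63861336e-01  3.72702611e-01]
 [ 0.00000000e+00  0.00000000e+00  0.00000000e+00  1.00000000e+00]]
```

View pics/side0.png

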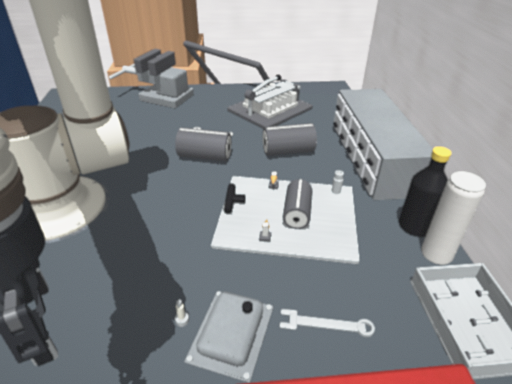

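View pics/top0.png

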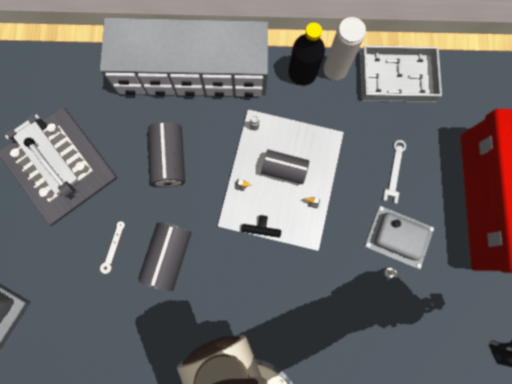

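View pics/wrist0.png

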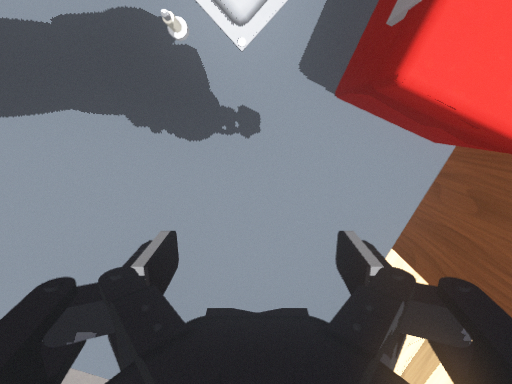

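The side and top views agree. The roller is on the plate at about (285,167) in the top view. The pointers are at about (242,184) and (313,201), so the roll is toward the robot (-x). Next I'll measure.

```bash
cat > h.py <<'E'
import numpy as np, cv2
def load(n): return dict(np.load(f"c_{n}.npz"))
def pts(c):
    h,w=c["z_map"].shape
    u,v=np.meshgrid(np.arange(w),np.arange(h))
    n=cv2.undistortPoints(np.stack([u,v],-1).reshape(-1,1,2).astype(np.float64),c["K"],c["D"]).reshape(h,w,2)
    z=c["z_map"][...,None].astype(float)
    P=np.concatenate([n[...,:1]*z,-n[...,1:]*z,-z],-1)
    return P@c["cam_to_world"][:3,:3].T+c["cam_to_world"][:3,3]
def ray(c,uv,zp):
    n=cv2.undistortPoints(np.array(uv,float).reshape(-1,1,2),c["K"],c["D"]).reshape(-1,2)
    d=np.c_[n[:,0],-n[:,1],-np.ones(len(n))]@c["cam_to_world"][:3,:3].T
    o=c["cam_to_world"][:3,3]
    return o+d*((zp-o[2])/d[:,2])[:,None]
E
python3 - <<'E'
from h import *
for n in ["top","side"]:
    c=load(n);P=pts(c);im=c["img"].astype(int);hsv=cv2.cvtColor(c["img"],cv2.COLOR_BGR2HSV)
    reg=(P[...,0]>0.25)&(P[...,0]<0.65)&(P[...,1]>-0.25)&(P[...,1]<0.25)&(c["z_map"]>0)
    plate=reg&(abs(P[...,2]-0.012)<0.006)&(hsv[...,2]>140)&(hsv[...,1]<40)
    cn,_=cv2.findContours(cv2.morphologyEx(plate.astype(np.uint8),cv2.MORPH_CLOSE,np.ones((5,5))),cv2.RETR_EXTERNAL,cv2.CHAIN_APPROX_NONE)
    k=max(cn,key=cv2.contourArea).reshape(-1,2)
    W=ray(c,k,0.012)[:,:2]
    r=cv2.minAreaRect((W*1000).astype(np.float32)); print(n,"plate",r, "zmed",np.median(P[plate][:,2]))
    br=reg&(hsv[...,1]>120)&(hsv[...,0]>8)&(hsv[...,0]<35)&(hsv[...,2]>100)
    m,lab,st,ce=cv2.connectedComponentsWithStats(br.astype(np.uint8))
    for i in range(1,m):
        if st[i,4]>3: print(" brass",st[i],ce[i],ray(c,[ce[i]],0.044).round(4))
    rl=(P[...,2]>0.045)&(P[...,2]<0.085)&reg
    m,lab,st,ce=cv2.connectedComponentsWithStats(rl.astype(np.uint8))
    for i in range(1,m):
        if st[i,4]>10:
            Q=P[lab==i]; 
            rr=cv2.minAreaRect((Q[:,:2]*1000).astype(np.float32))
            print(" high",st[i],ce[i].round(1),Q.mean(0).round(4),"zmax",np.percentile(Q[:,2],[50,95,99]).round(4),np.round(rr[0],1),np.round(rr[1],1),round(rr[2],1))
E
```

```text
top plate ((546.6115112304688, -77.00028991699219), (260.6927490234375, 269.45428466796875), 77.344482421875) zmed 0.012624446047164506
 brass [242 181   8   6  28] [245.07142857 183.92857143] [[0.547  0.0101 0.044 ]]
 brass [306 198   8   6  33] [310.15151515 199.75757576] [[ 0.5089 -0.1516  0.044 ]]
 high [ 149  138   36   47 1350] [165.8 161.4] [0.5943 0.2023 0.0739] zmax [0.0771 0.0843 0.0848] [599.4 206.4] [106.8  82.2] 5.7
 high [ 261  149   48   35 1130] [284.5 165.9] [ 0.5879 -0.0861  0.0694] zmax [0.0718 0.0779 0.0795] [592.6 -87.5] [111.5  62.9] 75.5
 high [238 179  14   8  64] [243.1 182.8] [0.5482 0.0149 0.0515] zmax [0.0511 0.0589 0.0596] [548.4  11.5] [32.8 15.4] 86.3
 high [305 197  14   7  61] [312.3 199.3] [ 0.5088 -0.1557  0.0522] zmax [0.0521 0.0578 0.0597] [ 507.7 -153.6] [30.8 14.6] 87.0
 high [ 140  222   51   69 1987] [164.8 256.3] [0.3672 0.1937 0.0748] zmax [0.0778 0.0843 0.0849] [369.3 198.8] [ 82.4 147.2] 74.6
side plate ((546.03759765625, -82.17733764648438), (264.25750732421875, 267.187744140625), 76.8962173461914) zmed 0.011139373562952248
 brass [271 177   2   5   7] [271.71428571 178.57142857] [[0.5446 0.0132 0.044 ]]
 brass [274 177   2   3   4] [274.75 178.25] [[0.5525 0.014  0.044 ]]
 high [263 125  39  24 755] [282.2 135.8] [0.5955 0.1836 0.0687] zmax [0.0705 0.0834 0.0846] [597.7 196.3] [103.9  73.9] 2.8
 high [ 175  128   57   26 1118] [202.3 140.2] [0.3677 0.1756 0.0687] zmax [0.0708 0.0835 0.0846] [369.3 197.1] [ 85.2 148.2] 74.8
 high [271 172   6  11  50] [273.5 176.4] [0.5491 0.0137 0.0503] zmax [0.0498 0.0559 0.056 ] [548.9  11.3] [29.5 12.8] 83.0
 high [ 283  179   30   42 1001] [298.1 200.1] [ 0.59   -0.1027  0.0662] zmax [0.0687 0.0758 0.0768] [593.  -89.5] [113.8  63.3] 75.5
 high [262 219   8  11  49] [265.4 224.6] [ 0.5085 -0.1623  0.0509] zmax [0.0513 0.0558 0.0565] [ 508.6 -156. ] [14.6 32.9] 6.3
```

Run:
```python
from h import *
c=load("top");cv2.imwrite("pics/topz.png",cv2.resize(c["img"][95:260,200:360],None,fx=4.5,fy=3.6,interpolation=cv2.INTER_CUBIC) if 0 else cv2.resize(c["img"][95:245,205:355],None,fx=4,fy=4,interpolation=cv2.INTER_CUBIC))
c=load("side");cv2.imwrite("pics/sidez.png",cv2.resize(c["img"][160:270,200:370],None,fx=4,fy=4,interpolation=cv2.INTER_CUBIC))
```

```text
(no output)
```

View pics/topz.png

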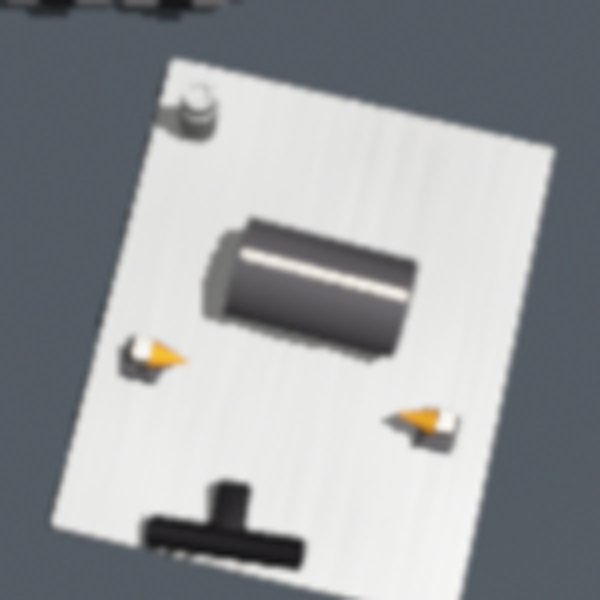

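Run:
```python
from h import *
for n in ["top","side"]:
    c=load(n);P=pts(c);hsv=cv2.cvtColor(c["img"],cv2.COLOR_BGR2HSV)
    reg=(P[...,0]>0.33)&(P[...,0]<0.8)&(P[...,1]>-0.3)&(P[...,1]<0.12)&(c["z_map"]>0)
    plate=reg&(abs(P[...,2]-0.012)<0.008)&(hsv[...,2]>130)&(hsv[...,1]<50)
    m,lab,st,ce=cv2.connectedComponentsWithStats(plate.astype(np.uint8)); i=1+np.argmax(st[1:,4])
    cn,_=cv2.findContours((lab==i).astype(np.uint8),cv2.RETR_EXTERNAL,cv2.CHAIN_APPROX_NONE)
    k=max(cn,key=cv2.contourArea).reshape(-1,2)
    W=ray(c,k,0.012)[:,:2]
    r=cv2.minAreaRect((W*1000).astype(np.float32)); print(n,"plate",r,cv2.boxPoints(r).round(0).tolist())
    # roller: fit ridge/top: use points with z>top-4mm for axis line
    rl=(P[...,2]>0.05)&(abs(P[...,0]-0.593)<0.06)&(abs(P[...,1]+0.088)<0.08)
    Q=P[rl]; 
    d=np.array([.25,.968]);d/=np.linalg.norm(d)
    T=Q[Q[:,2]>np.percentile(Q[:,2],97)-0.012]
    for _ in range(1):
        m0=T[:,:2].mean(0); u,s,vt=np.linalg.svd(T[:,:2]-m0); print(" top strip",m0.round(4),np.degrees(np.arctan2(vt[0,1],vt[0,0])).round(2),s.round(3))
    # cylinder fit
    from scipy.optimize import least_squares
    def f(p):
        a=p[2]; d=np.array([np.cos(a),np.sin(a)]); nrm=np.array([-d[1],d[0]])
        t=(Q[:,:2]-p[:2])@nrm
        return np.hypot(t,Q[:,2]-p[3])-0.032
    s=least_squares(f,[.593,-.088,np.radians(75.5),.044],loss="soft_l1",f_scale=.002)
    a=s.x[2];dd=np.array([np.cos(a),np.sin(a)]);e=(Q[:,:2]-s.x[:2])@dd
    mid=s.x[:2]+dd*(np.percentile(e,1)+np.percentile(e,99))/2
    print(" cyl",mid.round(4),np.degrees(a).round(2),"zc",s.x[3].round(4),"len",np.ptp(np.percentile(e,[1,99])).round(4))
```

```text
top plate ((571.3601684570312, -83.98246765136719), (262.03411865234375, 322.5339050292969), 76.92877960205078) [[385.0, -175.0], [699.0, -248.0], [758.0, 7.0], [444.0, 80.0]]
 top strip [ 0.5917 -0.0872] -104.49 [0.909 0.377]
 cyl [ 0.5936 -0.0875] 75.53 zc 0.0444 len 0.1078
side plate ((570.9168701171875, -88.84297180175781), (266.13629150390625, 318.6506652832031), 76.9626235961914) [[386.0, -183.0], [696.0, -254.0], [756.0, 5.0], [446.0, 77.0]]
 top strip [ 0.5917 -0.0956] -104.41 [0.857 0.34 ]
 cyl [ 0.5928 -0.0904] 75.46 zc 0.0424 len 0.1095
```

The close-up shows the roller's weld seam on top, with the cone tips at about (185,360) and (390,420). The roller needs to travel about 67.5 mm toward -x. Its axle is 1.4° off the pointer line, which is within tolerance. First I'll turn the tool and partly close the gripper, while checking which way the last joint turns.

>>> {"api": "play_rows", "payload": {"motion": [[[0, 0.18, 0, 0, 0, 0, 0.0], [0, 0.18, 0, 0, 0, 0, 0.0]]], "squeeze": 20}}

```text
time_s: 0.4
eef_pos: [0.216, -0.5055, 0.2471]
ee_rot: [[0.035, -0.001, 0.999], [-0.999, 0.002, 0.035], [-0.002, -1.0, -0.001]]
force: [0.3, -0.1, 0.1]
opening: 0.0517
```

Run:
```python
from bench import *
s=observe(); print(s['q'].round(2),s['eef_pos'],s['ee_rot'].round(3),s['opening'],s['force'])
```

```text
[-66.86   5.04  10.    95.1    0.   111.16] [ 0.21596898 -0.50545564  0.24708374] [[ 0.035 -0.001  0.999]
 [-0.999  0.002  0.035]
 [-0.002 -1.    -0.001]] 0.051686783500441195 [ 0.32254085 -0.0870058   0.12007164]
```

>>> {"api": "play_rows", "payload": {"motion": [[[0, 0, 0, -0.0335, 0, 0.0335, 0], [0, 0, 0, -0.0335, 0, 0.0335, 0], [0, 0, 0, -0.0335, 0, 0.0335, 0], [0, 0, 0, -0.0335, 0, 0.0335, 0], [0, 0, 0, -0.0335, 0, 0.0335, 0], [0, 0, 0, -0.0335, 0, 0.0335, 0], [0, 0, 0, -0.0335, 0, 0.0335, 0], [0, 0, 0, -0.0335, 0, 0.0335, 0], [0, 0, 0, -0.0335, 0, 0.0335, 0], [0, 0, 0, -0.0335, 0, 0.0335, 0], [0, 0, 0, -0.0335, 0, 0.0335, 0], [0, 0, 0, -0.0335, 0, 0.0335, 0]]]}}

```text
time_s: 1.9
eef_pos: [0.615, -0.0798, 0.2442]
ee_rot: [[0.026, -0.004, 1.0], [-1.0, 0.004, 0.026], [-0.004, -1.0, -0.004]]
force: [0.5, -1.4, 0.3]
opening: 0.0427
```

>>> {"api": "play_rows", "payload": {"motion": [[[0, -0.18, 0, 0, 0, 0, 0], [0, -0.18, 0, 0, 0, 0, 0], [0, -0.18, 0, 0, 0, 0, 0], [0, -0.18, 0, 0, 0, 0, 0], [0, -0.18, 0, 0, 0, 0, 0], [0, -0.18, 0, 0, 0, 0, 0], [0, -0.18, 0, 0, 0, 0, 0], [0, -0.18, 0, 0, 0, 0, 0], [0, -0.18, 0, 0, 0, 0, 0], [0, -0.18, 0, 0, 0, 0, 0], [0, -0.18, 0, 0, 0, 0, 0], [0, -0.18, 0, 0, 0, 0, 0]]]}}

```text
time_s: 3.4
eef_pos: [0.6162, -0.0758, 0.2372]
ee_rot: [[0.771, -0.015, -0.637], [0.637, 0.006, 0.771], [-0.008, -1.0, 0.014]]
force: [0.1, 1.0, 0.2]
opening: 0.0427
```

```bash
cat > st.py <<'E'
from bench import *
import numpy as np
s=observe(); p=s['eef_pos'];R=s['ee_rot']
print(s['time_s'],'q',s['q'].round(1),'p',p.round(4),'az',np.degrees(np.arctan2(R[1,0],R[0,0])).round(2),'y',R[:,1].round(4),'F',s['force'].round(2),'op',round(s['opening'],4))
d=np.array([.5935,-.088])+0.010*np.array([.968,-.25])-p[:2]
print('to start: tool x,z',(R[:2,0]@d).round(4),(R[:2,2]@d).round(4), 'az err deg',75.5-np.degrees(np.arctan2(R[1,0],R[0,0])))
E
python3 st.py
```

```text
3.4 q [-7.1 15.8 21.2 96.3  0.2 43.3] p [ 0.6162 -0.0758  0.2372] az 39.55 y [-0.0148  0.0059 -0.9999] F [0.09 1.03 0.22] op 0.0427
to start: tool x,z -0.0195 -0.0031 az err deg 35.953803080959574
```

>>> {"api": "play_rows", "payload": {"motion": [[[0, -0.157, 0, 0, 0, 0, 0], [0, -0.157, 0, 0, 0, 0, 0], [0, -0.157, 0, 0, 0, 0, 0], [0, -0.157, 0, 0, 0, 0, 0], [0, 0, 0, 0, 0.03, 0, 0], [0, 0, 0, 0, 0.03, 0, 0]]]}}

```text
time_s: 4.15
eef_pos: [0.6159, -0.0754, 0.176]
ee_rot: [[0.226, -0.014, -0.974], [0.974, 0.006, 0.226], [0.003, -1.0, 0.015]]
force: [0.5, 0.0, -0.4]
opening: 0.0429
```

```bash
python3 st.py
```

```text
4.15 q [-7.1 14.8 13.2 89.3  0.2  6. ] p [ 0.6159 -0.0754  0.176 ] az 76.92 y [-0.0141  0.0059 -0.9999] F [ 0.52  0.   -0.39] op 0.0429
to start: tool x,z -0.0175 0.0089 az err deg -1.4236596649079445
```

>>> {"api": "play_rows", "payload": {"motion": [[[-0.015, 0.025, 0, -0.0175, 0, 0.009, 0], [0, 0, 0, 0, 0.02, 0, 0], [0, 0, 0, 0, 0.02, 0, 0], [0, 0, 0, 0, 0.02, 0, 0], [0, 0, 0, 0, 0.008, 0, 0], [0, 0, 0, 0, 0, 0, 0]]]}}

```text
time_s: 4.9
eef_pos: [0.6006, -0.0905, 0.1018]
ee_rot: [[0.251, -0.006, -0.968], [0.968, 0.003, 0.251], [0.002, -1.0, 0.006]]
force: [-0.7, 0.2, 0.2]
opening: 0.0426
```

```bash
python3 st.py
python3 - <<'E'
from bench import *
import cv2
for n in ["side","wrist"]:
    c=capture(n); cv2.imwrite(f"pics/{n}1.png",c["img"] if n=="wrist" else cv2.resize(c["img"][100:270,180:400],None,fx=3,fy=3))
E
```

```text
4.9 q [-8.6 12.8  2.7 80.2  0.1  5.9] p [ 0.6006 -0.0905  0.1018] az 75.45 y [-0.0059  0.0031 -1.    ] F [-0.67  0.15  0.22] op 0.0426
to start: tool x,z 0.0006 -0.0025 az err deg 0.052726445531916966
```

View pics/side1.png

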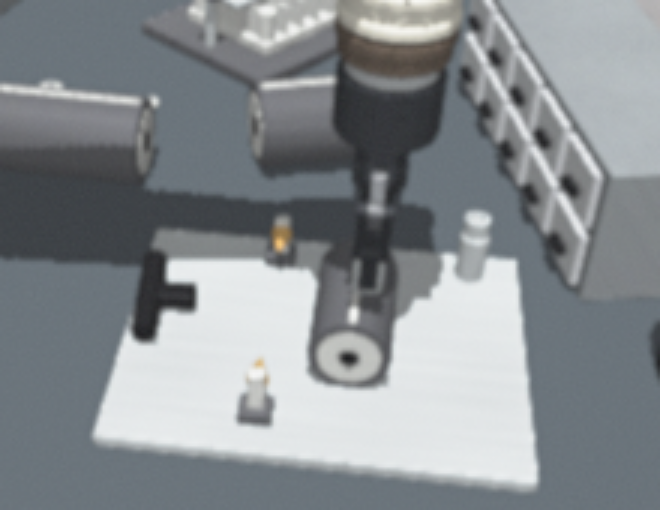

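View pics/wrist1.png

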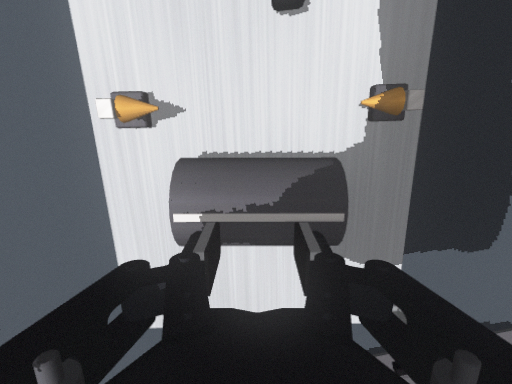

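The wrist view shows the two fingertips straddling the middle of the roller, a little on the +x side of the seam. Both cones are visible at about (155,108) and (365,102). Now I'll descend gently until I feel contact.

>>> {"api": "play_rows", "payload": {"motion": [[[0, 0, 0, 0, 0.004, 0, 0], [0, 0, 0, 0, 0.002, 0, 0], [0, 0, 0, 0, 0.002, 0, 0]]]}}

```text
time_s: 5.38
eef_pos: [0.6019, -0.0906, 0.096]
ee_rot: [[0.251, -0.002, -0.968], [0.968, 0.003, 0.251], [0.002, -1.0, 0.003]]
force: [0.9, -0.4, 1.1]
opening: 0.0424
```

>>> {"api": "play_rows", "payload": {"motion": [[[0, 0, 0, 0, 0.002, 0, 0], [0, 0, 0, 0, 0.001, 0, 0]]]}}

```text
time_s: 5.62
eef_pos: [0.6019, -0.0906, 0.0928]
ee_rot: [[0.251, -0.002, -0.968], [0.968, 0.003, 0.251], [0.002, -1.0, 0.002]]
force: [-0.2, 0.5, -0.5]
opening: 0.0432
```

>>> {"api": "play_rows", "payload": {"motion": [[[0, 0, 0, 0, 0.0015, 0, 0], [0, 0, 0, 0, 0.001, 0, 0]]]}}

```text
time_s: 5.88
eef_pos: [0.6023, -0.0907, 0.0909]
ee_rot: [[0.251, -0.0, -0.968], [0.968, 0.002, 0.251], [0.002, -1.0, 0.001]]
force: [0.3, 0.3, 7.3]
opening: 0.0427
```

>>> {"api": "play_rows", "payload": {"motion": [[[0, 0, 0, 0, 0.001, 0, 0], [0, 0, 0, 0, 0.001, 0, 0]]]}}

```text
time_s: 6.12
eef_pos: [0.6034, -0.091, 0.0909]
ee_rot: [[0.251, 0.003, -0.968], [0.968, 0.001, 0.251], [0.002, -1.0, -0.003]]
force: [0.6, -0.8, 5.1]
opening: 0.0425
```

Contact is at TCP z ≈ 0.091 with about 5–7 N per mm of press. First short stroke:

>>> {"api": "play_rows", "payload": {"motion": [[[0, 0, 0, 0, 0.001, 0.003, 0], [0, 0, 0, 0, 0.001, 0.004, 0], [0, 0, 0, 0, 0.001, 0.005, 0], [0, 0, 0, 0, 0.001, 0.005, 0]]]}}

```text
time_s: 6.62
eef_pos: [0.5894, -0.0874, 0.0911]
ee_rot: [[0.251, 0.012, -0.968], [0.968, -0.001, 0.251], [0.002, -1.0, -0.011]]
force: [0.2, 0.2, 5.7]
opening: 0.0429
```

```bash
python3 st.py
cat > look.py <<'E'
import sys
from bench import *
from h import *
t=sys.argv[1]
w=capture("wrist"); cv2.imwrite(f"pics/w{t}.png",w["img"])
for n in ["top","side"]:
    c=capture(n);P=pts(c)
    if n=="side": cv2.imwrite(f"pics/s{t}.png",cv2.resize(c["img"][130:270,190:370],None,fx=4,fy=4))
    else: cv2.imwrite(f"pics/t{t}.png",cv2.resize(c["img"][95:245,205:355],None,fx=4,fy=4))
    X=np.array([.974,-.226]);Y=np.array([.226,.974]);O=np.array([.528,-.0710])
    q=(P[...,:2]-O); px=q@X; py=q@Y
    m=(P[...,2]>0.05)&(P[...,2]<0.08)&(abs(py)<.063)&(px>-.05)&(px<.11)
    Q=P[m]; print(n,"npts",len(Q),"x range",np.percentile(px[m],[1,50,99]).round(4),"y",np.percentile(py[m],[1,99]).round(4))
E
python3 look.py 2
```

```text
6.625 q [-8.5 10.4 -1.3 77.6  0.1  6.1] p [ 0.5894 -0.0874  0.0911] az 75.44 y [ 1.170e-02 -8.000e-04 -9.999e-01] F [0.24 0.16 5.7 ] op 0.0429
to start: tool x,z 0.0004 -0.0141 az err deg 0.06040170575225545
top npts 18 x range [0.0322 0.0489 0.0669] y [0.051  0.0546]
side npts 720 x range [0.0305 0.0596 0.0918] y [-0.0594  0.0502]
```

View pics/w2.png

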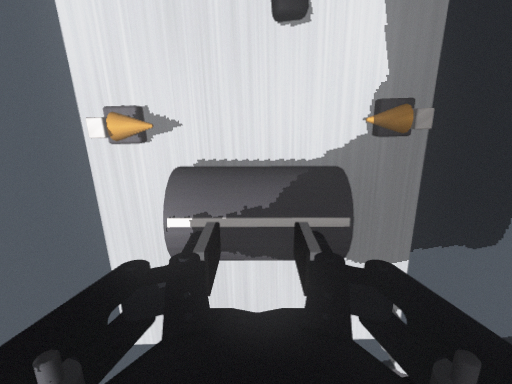

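The roller is rolling. The axle has moved about 7 mm for a finger travel of 14 mm, so there is no skid. I'll continue the stroke and correct the small tilt drift.

>>> {"api": "play_rows", "payload": {"motion": [[[0.006, 0, 0, 0, 0.001, 0.005, 0], [0.007, 0, 0, 0, 0.001, 0.005, 0], [0.007, 0, 0, 0, 0.001, 0.005, 0], [0.007, 0, 0, 0, 0.001, 0.004, 0], [0, 0, 0, 0, -0.004, 0.0, 0], [0, 0, 0, 0, -0.01, 0, 0]]]}}

```text
time_s: 7.52
eef_pos: [0.5729, -0.0832, 0.1051]
ee_rot: [[0.252, -0.009, -0.968], [0.968, 0.005, 0.252], [0.002, -1.0, 0.009]]
force: [-0.2, -0.7, 0.2]
opening: 0.0427
```

```bash
python3 st.py;python3 look.py 3
```

```text
7.525 q [-8.3  9.  -1.3 80.2  0.2  6.2] p [ 0.5729 -0.0832  0.1051] az 75.42 y [-0.0085  0.0045 -1.    ] F [-0.19 -0.69  0.23] op 0.0427
to start: tool x,z 0.0006 -0.0312 az err deg 0.07522514236187305
top npts 13 x range [0.0262 0.0424 0.0556] y [0.0522 0.0549]
side npts 778 x range [0.0219 0.0569 0.0825] y [-0.0588  0.0505]
```

View pics/w3.png

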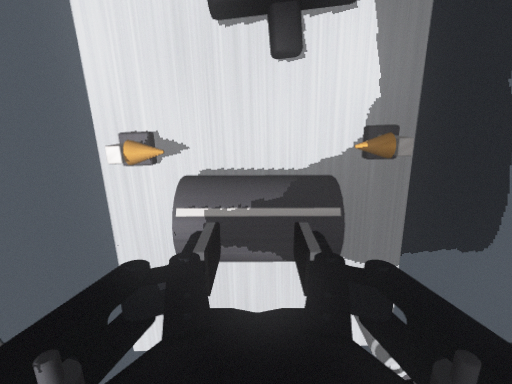

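Axle is now about 52 mm from the line: 15.5 mm rolled for 31 mm of finger travel. Next stroke.

>>> {"api": "play_rows", "payload": {"motion": [[[-0.01, 0, 0, 0, 0, -0.015, 0], [0, 0, 0, 0, 0.006, 0, 0], [0, 0, 0, 0, 0.005, 0, 0], [0, 0, 0, 0, 0.003, 0, 0], [0.004, 0, 0, 0, 0.001, 0.004, 0], [0.004, 0, 0, 0, 0.001, 0.005, 0], [0.005, 0, 0, 0, 0.001, 0.005, 0], [0.005, 0, 0, 0, 0.001, 0.005, 0], [0.005, 0, 0, 0, 0.001, 0.005, 0], [0.005, 0, 0, 0, 0.001, 0.005, 0], [0.005, 0, 0, 0, 0.001, 0.004, 0]]]}}

```text
time_s: 9.05
eef_pos: [0.5609, -0.0801, 0.0911]
ee_rot: [[0.252, -0.013, -0.968], [0.968, 0.006, 0.252], [0.002, -1.0, 0.014]]
force: [-0.8, -1.4, 6.6]
opening: 0.0426
```

```bash
python3 st.py;python3 look.py 4
```

```text
9.05 q [-8.2  7.9 -4.2 78.8  0.2  6.3] p [ 0.5609 -0.0801  0.0911] az 75.42 y [-0.0133  0.0059 -0.9999] F [-0.77 -1.39  6.62] op 0.0426
to start: tool x,z 0.0006 -0.0436 az err deg 0.08033544220563726
top npts 17 x range [0.01   0.0242 0.0367] y [0.0517 0.0551]
side npts 711 x range [0.0075 0.0449 0.0678] y [-0.0587  0.0489]
```

View pics/w4.png

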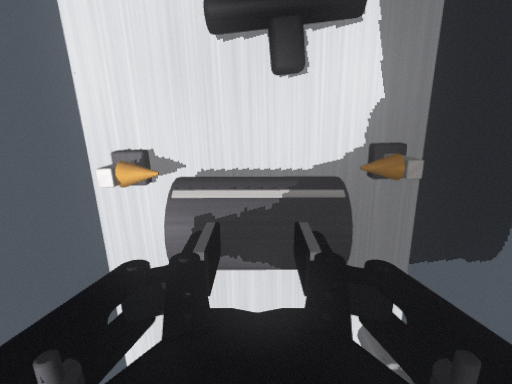

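>>> {"api": "play_rows", "payload": {"motion": [[[0, 0, 0, 0, -0.01, 0, 0], [-0.014, 0, 0, 0, 0, -0.014, 0], [0, 0, 0, 0, 0.006, 0, 0], [0, 0, 0, 0, 0.004, 0, 0], [0.0, 0, 0, 0, 0.002, 0, 0], [0.003, 0, 0, 0, 0.001, 0.004, 0], [0.003, 0, 0, 0, 0.001, 0.005, 0], [0.003, 0, 0, 0, 0.001, 0.005, 0], [0.003, 0, 0, 0, 0.001, 0.005, 0], [0.003, 0, 0, 0, 0.001, 0.005, 0], [0.003, 0, 0, 0, 0.001, 0.005, 0], [0.003, 0, 0, 0, 0.001, 0.004, 0]]]}}

```text
time_s: 10.7
eef_pos: [0.5495, -0.0772, 0.091]
ee_rot: [[0.252, 0.002, -0.968], [0.968, 0.002, 0.252], [0.003, -1.0, -0.001]]
force: [0.4, -0.1, 8.8]
opening: 0.0427
```

```bash
python3 st.py;python3 look.py 5
```

```text
10.7 q [-8.1  5.4 -6.8 77.6  0.1  6.5] p [ 0.5495 -0.0772  0.091 ] az 75.4 y [ 0.0019  0.0022 -1.    ] F [ 0.44 -0.07  8.81] op 0.0427
to start: tool x,z 0.0007 -0.0553 az err deg 0.10424017184271861
top npts 25 x range [-0.005   0.0091  0.0229] y [0.0508 0.0557]
side npts 710 x range [-0.0077  0.0299  0.0539] y [-0.058   0.0506]
```

View pics/w5.png

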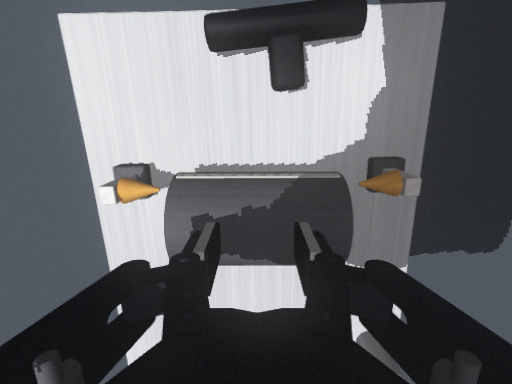

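Axle is about 23 mm from the line, with the fingers almost over it. Lift back and stroke again.

>>> {"api": "play_rows", "payload": {"motion": [[[0, 0, 0, 0, -0.01, 0, 0], [0, 0, 0, 0, 0, -0.01, 0], [0, 0, 0, 0, 0.006, 0, 0], [0, 0, 0, 0, 0.004, 0, 0], [0.0, 0, 0, 0, 0.002, 0, 0], [0.004, 0, 0, 0, 0.001, 0.004, 0], [0.004, 0, 0, 0, 0.001, 0.005, 0], [0.004, 0, 0, 0, 0.001, 0.005, 0], [0.004, 0, 0, 0, 0.001, 0.005, 0], [0.004, 0, 0, 0, 0.001, 0.005, 0], [0.004, 0, 0, 0, 0.001, 0.005, 0], [0.004, 0, 0, 0, 0.001, 0.004, 0]]]}}

```text
time_s: 12.35
eef_pos: [0.5344, -0.0734, 0.091]
ee_rot: [[0.253, -0.004, -0.968], [0.968, 0.004, 0.253], [0.003, -1.0, 0.005]]
force: [-0.5, 0.4, 9.4]
opening: 0.0425
```

```bash
python3 st.py;python3 look.py 6
```

```text
12.35 q [-7.9  3.7 -8.7 77.9  0.2  6.7] p [ 0.5344 -0.0734  0.091 ] az 75.37 y [-0.0041  0.0039 -1.    ] F [-0.47  0.41  9.45] op 0.0425
to start: tool x,z 0.0008 -0.0709 az err deg 0.13264885604385768
top npts 22 x range [-0.0181 -0.0078  0.0086] y [0.051  0.0559]
side npts 704 x range [-0.02    0.0182  0.0405] y [-0.0579  0.0506]
```

View pics/w6.png

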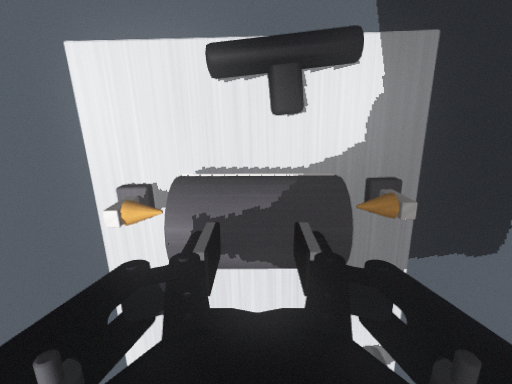

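View pics/s6.png

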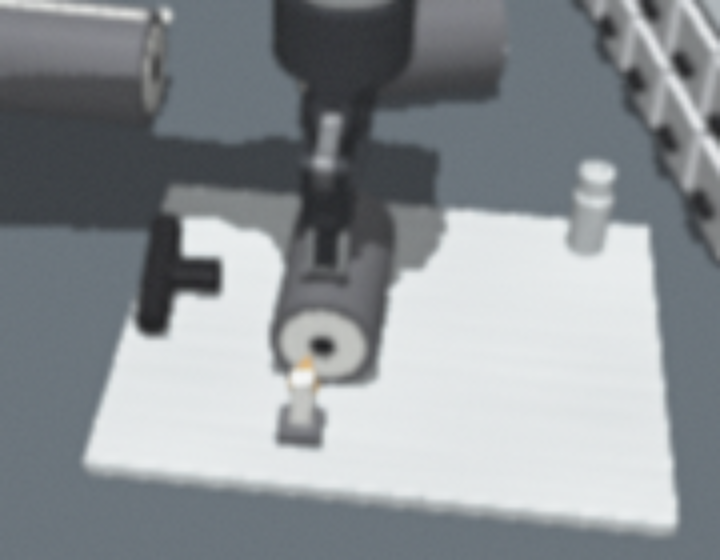

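Axle is about 10 mm short of the line. One shorter stroke, then a proper measurement.

>>> {"api": "play_rows", "payload": {"motion": [[[0, 0, 0, 0, -0.01, 0, 0], [-0.004, 0, 0, 0, 0, -0.01, 0], [0, 0, 0, 0, 0.006, 0, 0], [0, 0, 0, 0, 0.004, 0, 0], [0.0, 0, 0, 0, 0.002, 0, 0], [0.004, 0, 0, 0, 0.001, 0.004, 0], [0.004, 0, 0, 0, 0.001, 0.005, 0], [0.004, 0, 0, 0, 0.001, 0.005, 0], [0.004, 0, 0, 0, 0.001, 0.005, 0], [0.004, 0, 0, 0, 0.001, 0.004, 0], [0.004, 0, 0, 0, 0.001, 0.001, 0]]]}}

```text
time_s: 13.88
eef_pos: [0.5275, -0.0717, 0.091]
ee_rot: [[0.253, -0.004, -0.967], [0.967, 0.004, 0.253], [0.003, -1.0, 0.005]]
force: [1.1, -0.4, 9.9]
opening: 0.0426
```

```bash
python3 st.py;python3 look.py 7
```

```text
13.875 q [-7.8  2.7 -9.7 77.8  0.2  6.8] p [ 0.5275 -0.0717  0.091 ] az 75.35 y [-0.004   0.0038 -1.    ] F [ 1.14 -0.4   9.9 ] op 0.0426
to start: tool x,z 0.0009 -0.078 az err deg 0.14901311397620987
top npts 24 x range [-0.0283 -0.0183 -0.001 ] y [0.051  0.0559]
side npts 701 x range [-0.0294  0.0093  0.0314] y [-0.0578  0.051 ]
```

View pics/w7.png

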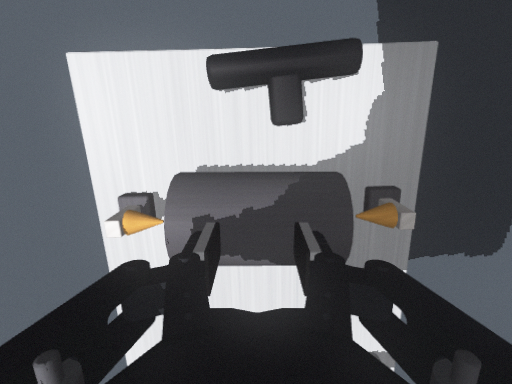

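The estimate puts the axle within about 1 mm of the line. Now I'll lift straight off and move clear to verify.

>>> {"api": "play_rows", "payload": {"motion": [[[0, 0, 0, 0, -0.006, 0, 0], [0, 0, 0, 0, -0.03, 0, 0], [0, 0, 0, 0, -0.05, 0, 0], [0, 0, 0, 0, -0.05, 0, 0], [0, 0, 0, -0.05, 0, 0, 0], [0, 0, 0, -0.05, 0, 0, 0], [0, 0, 0, -0.05, 0, 0, 0], [0, 0, 0, -0.05, 0, 0, 0], [0, 0, 0, -0.05, 0, 0, 0], [0, 0, 0, -0.03, 0, 0, 0], [0, 0, 0, 0, 0, 0, 0]]]}}

```text
time_s: 15.4
eef_pos: [0.4537, -0.3504, 0.2249]
ee_rot: [[0.25, -0.013, -0.968], [0.968, 0.007, 0.25], [0.004, -1.0, 0.014]]
force: [-0.1, 1.1, -0.7]
opening: 0.0429
```

```bash
python3 st.py; python3 look.py 8
python3 - <<'E'
from bench import *
from h import *
from scipy.optimize import least_squares
X=np.array([.974,-.226]);Y=np.array([.226,.974]);O=np.array([.528,-.0710])
for n in ["top","side"]:
    c=capture(n);P=pts(c); c0=load(n);P0=pts(c0)
    def fit(P,g):
        q=P[...,:2]-g; m=(P[...,2]>.05)&(P[...,2]<.08)&(abs(q@X)<.037)&(abs(q@Y)<.060)
        Q=P[m]
        def f(p):
            d=np.array([np.cos(p[2]),np.sin(p[2])]);t=(Q[:,:2]-p[:2])@np.array([-d[1],d[0]])
            return np.hypot(t,Q[:,2]-p[3])-.032
        s=least_squares(f,[g[0],g[1],np.radians(75.5),.044],loss="soft_l1",f_scale=.002).x
        d=np.array([np.cos(s[2]),np.sin(s[2])]);e=(Q[:,:2]-s[:2])@d
        return s[:2]+d*np.percentile(e,[1,99]).mean(),np.degrees(s[2]),s[3]
    # posts/pointers line from this camera: high post blobs in original frame
    pp=[]
    for yy in (.096,-.096):
        q=P0[...,:2]-(O+yy*Y); m=(P0[...,2]>.045)&(P0[...,2]<.06)&(np.hypot(q[...,0],q[...,1])<.02)
        pp.append(P0[m][:,:2].mean(0))
    mid=(pp[0]+pp[1])/2; dd=pp[0]-pp[1]
    r0,a0,z0=fit(P0,np.array([.593,-.088])); r,a,z=fit(P,O)
    print(n,"posts mid",mid.round(4),"az",np.degrees(np.arctan2(dd[1],dd[0])).round(2))
    print("  start rel x,y",((r0-mid)@X).round(4),((r0-mid)@Y).round(4),"now",((r-mid)@X).round(4),((r-mid)@Y).round(4),"az",round(a,2),"z",z.round(4))
E
```

```text
15.4 q [-37.6   8.6  11.5  93.7  -0.1 -23.1] p [ 0.4537 -0.3504  0.2249] az 75.49 y [-0.0131  0.0071 -0.9999] F [-0.09  1.12 -0.73] op 0.0429
to start: tool x,z 0.289 -0.0797 az err deg 0.005963244563588432
top npts 1132 x range [-0.0308 -0.0046  0.0302] y [-0.0538  0.0543]
side npts 808 x range [-0.0199  0.0062  0.0309] y [-0.0571  0.0516]
top posts mid [ 0.5284 -0.0705] az 76.94
  start rel x,y 0.0674 -0.0018 now 0.0002 -0.0004 az 75.5 z 0.0443
side posts mid [ 0.5289 -0.0741] az 76.98
  start rel x,y 0.0659 -0.0015 now -0.0015 -0.0001 az 75.0 z 0.0422
```

View pics/t8.png

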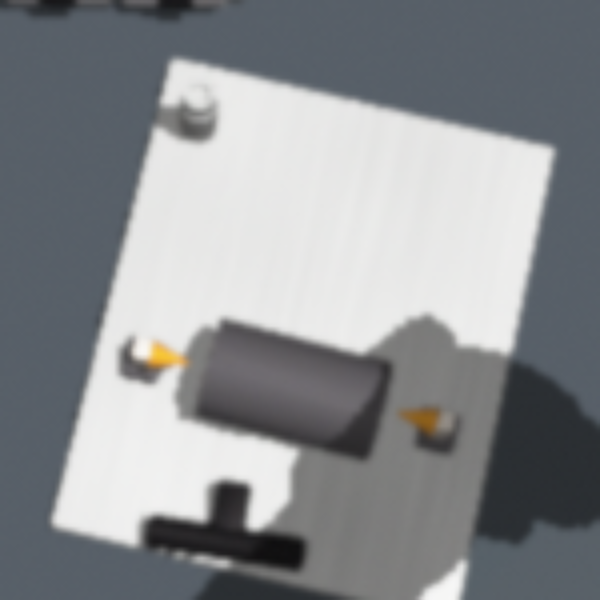

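View pics/s8.png

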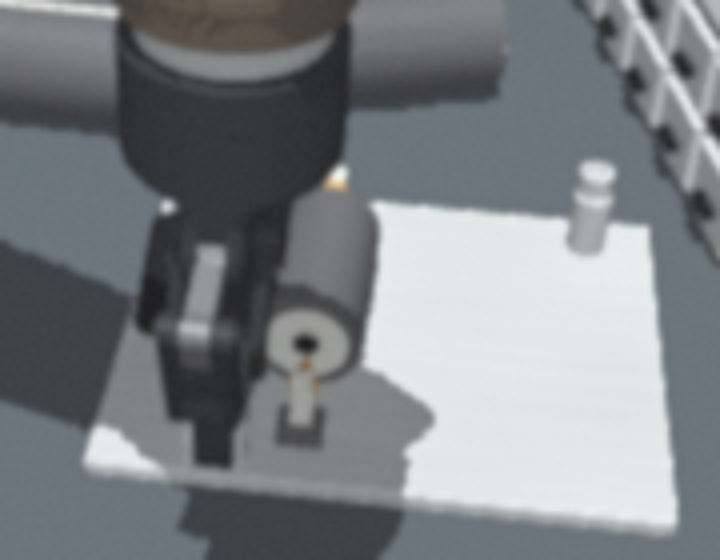

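Top view: the roller lies between the cone tips at about (187,360) and (398,415), its axle is on their line, and the seam has turned out of sight. The arm is clear, and the socket and T-handle haven't moved. Handing in.

```bash
python3 -c "
from bench import *
print(finish_job())"
```

```text
the job is handed in; nothing more can be done
None
```

I rolled the roller about 67 mm toward -x in five strokes, with two fingertips pressed on its top. It is now at rest with its axle in line with the pointers, and I handed the job in at about 15.5 s. The hand-in reports no verdict, so the checks below are my own.

**Skid:** The axle moved close to half the fingertip travel. I compared the two over the first three strokes and the fifth, and saw no sign of skidding. The press read roughly 5–10 N whenever I checked it.

**Last checks, with the arm lifted clear:**

| Check | Top camera | Side camera | Limit |
|---|---|---|---|
| Offset from the pointer line | 0.2 mm | -1.5 mm | ±10 mm |
| Offset from midway between the pointers | -0.4 mm | -0.1 mm | ±20 mm |
| Axle angle off the line | about 1.4° | about 2° | 8.6° (0.15 rad) |
| Centre height | 44.3 mm | 42.2 mm | 40–48 mm |

- **Turn:** 67 mm of travel means the roller turned about 2.1 rad, more than the 1 rad required. The weld seam is out of sight from above.
- **Camera disagreement:** The two cameras differ by about 2 mm, which matches the calibration accuracy. In the side view the arm hid part of the roller.
- **Bystanders:** The T-handle and socket look unmoved in the top view. I did not measure the other bystanders again, but I only touched the roller.

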